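Sort washed printing blocks and blow them dry

TASK

First purge the air-blow unit: push its spring-centred toggle towards the discard box, hold it right over for about two seconds and let it spring back. Then sort the washed printing blocks: lay every whole one flat on the floor of the shallow drying tray, pattern up, and put every chipped or broken one in the deep discard box. When all are sorted, push the toggle gently over towards the drying tray, hold it about two seconds and let it spring back; leave the jar and the cup where they are.

Things in the scene. Friction and masses are not known exactly. Their poses are not given: they have to be found in the camera images.
- whole1: A whole printing block: a plain maple rectangle 64 mm (its x) by 44 mm (its y), 24 mm high counting a 2 mm carved pattern on its upper face. All four corners are intact. Origin at the centre of its underside, z up. About 45 g. The number of blocks present varies.
- whole2: A whole printing block: a plain maple rectangle 64 mm (its x) by 44 mm (its y), 24 mm high counting a 2 mm carved pattern on its upper face. All four corners are intact. Origin at the centre of its underside, z up. About 45 g. The number of blocks present varies.
- whole3: A whole printing block: a plain maple rectangle 64 mm (its x) by 44 mm (its y), 24 mm high counting a 2 mm carved pattern on its upper face. All four corners are intact. Origin at the centre of its underside, z up. About 45 g. The number of blocks present varies.
- whole4: A whole printing block: a plain maple rectangle 64 mm (its x) by 44 mm (its y), 24 mm high counting a 2 mm carved pattern on its upper face. All four corners are intact. Origin at the centre of its underside, z up. About 45 g. The number of blocks present varies.
- whole5: A whole printing block: a plain maple rectangle 64 mm (its x) by 44 mm (its y), 24 mm high counting a 2 mm carved pattern on its upper face. All four corners are intact. Origin at the centre of its underside, z up. About 45 g. The number of blocks present varies.
- chip1: A chipped printing block: the corner at +x, +y is gone (a piece 20 mm long and 22 mm wide is missing). Same maple, pattern and height (24 mm) as the whole blocks, 44 mm wide (its y). Origin on the underside, 32 mm from the intact end at -x and midway across the width; from x = -32 to +12 mm the full width is intact. About 38 g. May be absent.
- chip2: A chipped printing block: the corner at +x, -y is gone (a piece 20 mm long and 22 mm wide is missing). Same maple, pattern and height (24 mm) as the whole blocks, 44 mm wide (its y). Origin on the underside, 32 mm from the intact end at -x and midway across the width; from x = -32 to +12 mm the full width is intact. About 38 g. May be absent.
- chip3: A broken printing block: its whole +x end is gone, so it is only 44 mm long instead of 64 mm. Same maple, pattern and height (24 mm) as the whole blocks, 44 mm wide (its y). Origin on the underside, 32 mm from the intact end at -x and midway across the width; from x = -32 to +12 mm the full width is intact. About 38 g. May be absent.
- tray: Shallow green plastic drying tray, fixed, 190 mm (x) by 210 mm (y) outside, walls 4 mm thick and 16 mm high, floor about 4 mm thick. Origin at the centre of its underside. It stands at the left or at the right of the console; which one varies.
- discard: Deep clear plastic discard box, fixed, open above, 190 mm (x) by 210 mm (y) outside, walls 4 mm thick and 55 mm high, floor about 4 mm thick. Origin at the centre of its underside. It stands on the other side of the console from the tray.
- console: Grey air-blow unit, fixed, 150 mm (x) by 130 mm (y), 60 mm high at the toggle. Origin at the centre of its underside; +x points away from the robot, +y to its left side as the robot sees it. Behind the toggle an aluminium shutter plate on top covers two air slots; pushing the toggle to a side slides the plate the other way and bares the slot on that side as long as it is held, blowing air out on that flank.
- toggle (a joint): Angle of the spring-centred toggle on the console: 0 upright, +0.45 rad at its stop leaning to the console's +y (left), -0.45 rad at its stop leaning to -y (right). The spring gives 0.15 N m per rad (2 to 3 N to push it over 25 mm above the pivot) and brings it back to 0 when let go. To run an outlet it must be pushed nearly to its stop.
- toggle_pivot (a point): Foot of the toggle on the console's top plate, 60 mm above the console's underside; the toggle swings about the console's x axis through this point. Around it the top is flat at this height, or 4 mm lower.
- toggle_tip (a point): Tip of the toggle: a steel bat handle 9 to 13 mm thick, 57 mm tall, this point 55 mm from the pivot.
- jar: Bystander: small jar, 56 mm across, 85 mm tall, beyond the work. Origin under its centre. Leave it alone.
- mug: Bystander: cup, 72 mm across, 85 mm tall, beyond the work. Origin under its centre. Leave it alone.
There are look-alikes about, which are no part of the job. What is shaped like the whole1 but pink or red is not meant.

How it is judged:
On the way, in this order (a step that is already met when the one before it is completed fails the run):
1. the toggle is held over (beyond 0.3 rad) to the discard box's side for 1.5 s (((y of tray in the frame of console above 0 m and value of joint toggle below -0.3 rad) or (y of tray in the frame of console below 0 m and value of joint toggle above 0.3 rad))), for 1.5 s.
2. the toggle has sprung back to the middle (value of joint toggle between -0.08 and 0.08 rad), for 0.2 s.
3. all whole blocks lie flat on the tray floor, all chipped ones are in the discard box, let go (x of whole1 in the frame of tray between -0.075 and 0.075 m and y of whole1 in the frame of tray between -0.085 and 0.085 m and z of whole1 in the frame of tray between -0.002 and 0.01 m and angle between each of whole1, whole2, whole3, whole4, whole5's own z axis and vertical below 0.12 rad and x of whole2 in the frame of tray between -0.075 and 0.075 m and y of whole2 in the frame of tray between -0.085 and 0.085 m and z of whole2 in the frame of tray between -0.002 and 0.01 m and x of whole3 in the frame of tray between -0.075 and 0.075 m and y of whole3 in the frame of tray between -0.085 and 0.085 m and z of whole3 in the frame of tray between -0.002 and 0.01 m and x of whole4 in the frame of tray between -0.075 and 0.075 m and y of whole4 in the frame of tray between -0.085 and 0.085 m and z of whole4 in the frame of tray between -0.002 and 0.01 m and x of whole5 in the frame of tray between -0.075 and 0.075 m and y of whole5 in the frame of tray between -0.085 and 0.085 m and z of whole5 in the frame of tray between -0.002 and 0.01 m and x of chip1 in the frame of discard between -0.091 and 0.091 m and y of chip1 in the frame of discard between -0.101 and 0.101 m and z of chip1 in the frame of discard between -0.002 and 0.05 m and x of chip2 in the frame of discard between -0.091 and 0.091 m and y of chip2 in the frame of discard between -0.101 and 0.101 m and z of chip2 in the frame of discard between -0.002 and 0.05 m and x of chip3 in the frame of discard between -0.091 and 0.091 m and y of chip3 in the frame of discard between -0.101 and 0.101 m and z of chip3 in the frame of discard between -0.002 and 0.05 m and contact force between the fingers and whole1 below 0.1 N and contact force between the fingers and whole2 below 0.1 N and contact force between the fingers and whole3 below 0.1 N and contact force between the fingers and whole4 below 0.1 N and contact force between the fingers and whole5 below 0.1 N and contact force between the fingers and chip1 below 0.1 N and contact force between the fingers and chip2 below 0.1 N and contact force between the fingers and chip3 below 0.1 N and linear speed of each of whole1, whole2, whole3, whole4, whole5, chip1, chip2, chip3 below 0.03 m/s), for 0.3 s.
4. the toggle is held over (beyond 0.3 rad) to the tray's side for 1.5 s (((y of tray in the frame of console above 0 m and value of joint toggle above 0.3 rad) or (y of tray in the frame of console below 0 m and value of joint toggle below -0.3 rad))), for 1.5 s.
5. the toggle has sprung back to the middle (all of step 2), for 0.2 s.
At the end, for the whole second after the job is handed in: Every whole block lies flat (within 0.12 rad), pattern up, on the tray's floor with its centre within 75 mm (x) and 85 mm (y) of the tray's centre lines; every chipped or broken block is inside the discard box; the toggle is back within 0.08 rad of upright (all of step 5 and x of whole1 in the frame of tray between -0.075 and 0.075 m and y of whole1 in the frame of tray between -0.085 and 0.085 m and z of whole1 in the frame of tray between -0.002 and 0.01 m and angle between each of whole1, whole2, whole3, whole4, whole5's own z axis and vertical below 0.12 rad and x of whole2 in the frame of tray between -0.075 and 0.075 m and y of whole2 in the frame of tray between -0.085 and 0.085 m and z of whole2 in the frame of tray between -0.002 and 0.01 m and x of whole3 in the frame of tray between -0.075 and 0.075 m and y of whole3 in the frame of tray between -0.085 and 0.085 m and z of whole3 in the frame of tray between -0.002 and 0.01 m and x of whole4 in the frame of tray between -0.075 and 0.075 m and y of whole4 in the frame of tray between -0.085 and 0.085 m and z of whole4 in the frame of tray between -0.002 and 0.01 m and x of whole5 in the frame of tray between -0.075 and 0.075 m and y of whole5 in the frame of tray between -0.085 and 0.085 m and z of whole5 in the frame of tray between -0.002 and 0.01 m and x of chip1 in the frame of discard between -0.091 and 0.091 m and y of chip1 in the frame of discard between -0.101 and 0.101 m and z of chip1 in the frame of discard between -0.002 and 0.05 m and x of chip2 in the frame of discard between -0.091 and 0.091 m and y of chip2 in the frame of discard between -0.101 and 0.101 m and z of chip2 in the frame of discard between -0.002 and 0.05 m and x of chip3 in the frame of discard between -0.091 and 0.091 m and y of chip3 in the frame of discard between -0.101 and 0.101 m and z of chip3 in the frame of discard between -0.002 and 0.05 m); the robot touches nothing.
It fails at once if the jar is shifted by more than 30 mm (distance of jar from where it was at the start of the episode above 0.03 m).
It fails at once if the mug is shifted by more than 30 mm (distance of mug from where it was at the start of the episode above 0.03 m).
It fails at once if the fingers press on the console or its toggle with more than 25 N (contact force between the fingers and console above 25 N).
Of whole1, whole2, whole3, whole4, whole5 only 3 to 4 are there at a start; the rules pass over those that are not, and their reading is None.
Of chip1, chip2, chip3 only 2 to 3 are there at a start; the rules pass over those that are not, and their reading is None.
At some moment in a run one of whole1, whole2, whole3, whole4, whole5, chip1, chip2, chip3 may be knocked a few centimetres aside while the robot is not near it.
Once in a run the grip may slacken for a moment while it holds something.
It also fails if it takes over 210 s, if anything falls off the work surface, if the arm or the gripper's body presses on something with over 40 N, if the wrist force passes 120 N, or if a joint passes its speed limit or range.

ROBOT

A 6-joint arm with a two-finger parallel gripper is mounted at the origin on the work surface. World frame = base frame: x ahead of the robot, y to its left, z up, the work surface at z = 0. Lengths are in m, angles in rad, forces in N, time in s.
With the tool pointing down it reaches from about 0.425 to 0.95 m from the base axis. Payload 3.5 kg.
Tool frame: the origin (TCP) lies between the finger pads; the fingertips stand 14 mm ahead of it and the grasp point (between the pads) lies 5 mm behind it; z points along the fingers, y is the line along which they close (so a half turn about z gives the same grasp; the last joint's range is limited). The gripper opens to 85 mm and grips with 20 to 120 N. Pads are 22 mm wide; open, the fingers measure 114 mm over their backs; the gripper's body (76 mm by 85 mm) begins 54 mm behind the grasp point. The pads swing forward as they close: fully open they stand 13 mm farther back than shut.
Start: joints at [1.082, 0.286, 1.577, -0, 1.279, -0.15], TCP at [0.224, 0.637, 0.245] pointing down, gripper open.
Joint ranges: [-2.77, 2.77], [-0.9, 2.22], [0.21, 2.48], [-1.53, 4.67], [0.24, 2.81], [-2.84, 2.84]. Speed limits (rad/s): [2.79, 2.79, 3.14, 3.14, 3.14, 3.14].

INTERFACE

Orientations are given as a unit quaternion [x, y, z, w].
In Python, from plant import * gives the robot as it stands.
- The arm moves only by the tool step_arm, never from a script. Its argument "commands" is a list of rows, each an object of numbers: "gripper": the gripper's target within -1 to 1 (shut at 1, half-way at 0, fully open at -1); "x", "y", "z": the shift along the tool's x, y, z in mm; "spin": the turn about the tool's z in degrees. A call has exactly 10 rows; each row shifts and turns the commanded pose from where the row before left it, along the tool's axes as they then stand; what a row does not reach is not made up. A row lasts 1/10 s, in which the tool goes at most 50 mm and 8.59 degrees, less where a joint would pass 70% of its speed; a pose out of reach is approached as far as the arm can. A call with a gripper value outside its range is refused whole. The fingers move at their own pace and stop on an object; "force" is the grip in N (left out, the last holds). Time passes only in rows, so rows that do not move let the fingers close, or fill a call up. It gives the time, the measured TCP pose, the force, the opening and the grip force at its end, in the units of the state.
- get_state(): the state, without advancing time (a new reading comes with each control period).
- read_camera(name): name is "scene" or "top"; returns a dict with "color" (480x640x3 uint8, red, green, blue), "z_map" (480x640 float32, m along the optical axis (not along the pixel's ray), 0 where there is no reading), "fx", "fy", "cx", "cy" (pixels), "eye" and "attitude" of the camera in the world. Camera axes: x right, y up, looking along -z (the intrinsics and any distortion apply to the point x, -y, -z); pixel columns grow to the right and rows downward; lengths in m; the calibration is good to about 2 mm. A picture is of the moment at which its call begins.
- sign_off(): hands the job in; it is judged then, once.
The state is a dict: "time": time; "qpos": joint angles; "dq": joint speeds; "joint_efforts": joint torques, N m; "eef_pos": TCP position; "tcp_rot": TCP orientation; "contact_force": force on the tool from outside, world axes, zero at the start; "wrist_torque": the same for the moment, N m; "opening": opening from 0.0 (shut) to 1.0 (fully open); "finger_force": force on a finger pad.
Only numpy, scipy, OpenCV 4.12 (cv2) and the standard library are available. Lean on these libraries where they do the work, as an engineer would, in place of code of your own. Each camera call takes 0.05 s, during which the arm holds its last target. There are 200 camera calls.

## Working session

There is one attempt and no reset: what is moved stays moved. The work goes in short steps, Python scripts to look and compute and a tool call to move; the robot and the scene stay as the last step left them, time stands still between calls to the robot, and variables do not carry over. Pictures are saved under pics/ and viewed, at most 14 in all, crops included, and the job is handed in when it is done.

Besides the shell and the picture viewer there is one more tool, called after "Request:" as name([rows], argument=value, ...), one row to a line, values as JSON. step_arm: Moves the arm, as the interface text tells. Its arguments: {"type":"object","properties":{"commands":{"type":"array"},"force":{"type":"number"}},"required":["commands"]}

```bash
mkdir -p pics; python3 - <<'E'
from plant import *
import cv2,numpy as np,pickle
print(get_state())
for n in("scene","top"):
    c=read_camera(n); pickle.dump(c,open(n+".pkl","wb")); cv2.imwrite(f"pics/{n}0.png",c["color"][:,:,::-1])
    print(n,{k:c[k] for k in c if k not in("color","z_map")})
E
```

```text
{'time': 0.0, 'qpos': array([ 1.08202470e+00,  2.87185065e-01,  1.57817846e+00,  2.20179389e-05,
        1.27861552e+00, -1.49998141e-01]), 'dq': array([ 0.00096634, -0.00079413,  0.00144422,  0.00068614,  0.00014569,
        0.0017911 ]), 'joint_efforts': array([-1.52921122e-03, -4.05980301e+01, -2.92620617e+01, -2.46641021e-04,
        5.86162554e-03, -8.79018501e-06]), 'eef_pos': array([0.22399116, 0.63608635, 0.24393342]), 'tcp_rot': array([ 1.68580918e-01,  9.85687096e-01, -1.12954322e-03, -3.84647643e-04]), 'contact_force': array([-1.17422212,  0.26707199,  0.16558571]), 'wrist_torque': array([ 0.02512659, -0.01002222, -0.0503544 ]), 'finger_force': 0.0, 'opening': 1.003086665939013}
scene {'fx': 608.2415181093372, 'fy': 608.2415181093372, 'cx': 319.7460526673637, 'cy': 238.13367922997887, 'eye': array([1.23199232, 0.0949181 , 1.12785927]), 'attitude': array([0.20192636, 0.22829986, 0.71152547, 0.63311644])}
top {'fx': 476.94183455086323, 'fy': 476.94183455086323, 'cx': 318.08084160112645, 'cy': 242.5670351533883, 'eye': array([ 0.39277153, -0.0128572 ,  1.06756811]), 'attitude': array([ 0.06830033, -0.04261613, -0.70389227,  0.70572983])}
```

View pics/scene0.png

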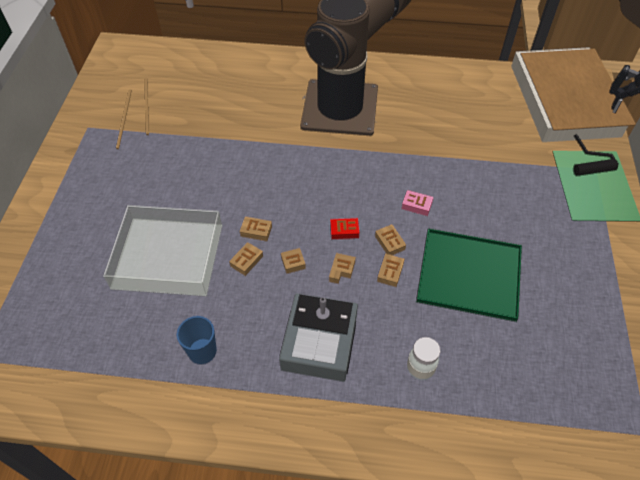

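View pics/top0.png

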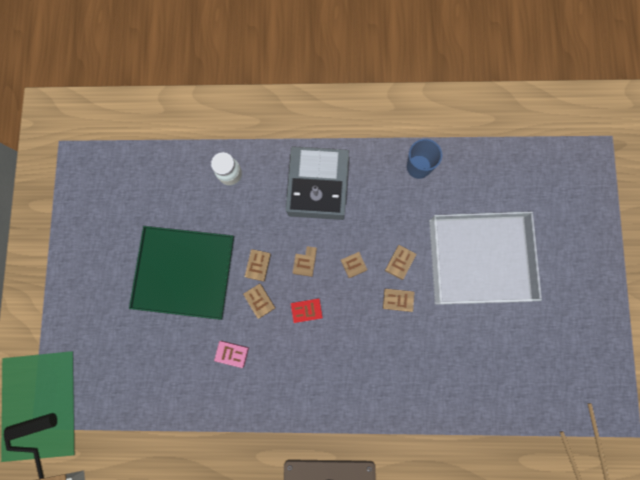

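The drying tray is on the left (+y, top view about (182,272)) and the discard box on the right (about (486,258)). Four whole blocks are at about (257,265), (258,301), (398,300) and (401,262). The chipped one is at (304,261) and the broken one at (353,264); the red and pink ones are decoys.

```bash
cat > h.py <<'E'
from plant import *
import cv2,numpy as np,pickle
from scipy.spatial.transform import Rotation as R
def rays(c,u,v):
    d=np.stack([(u-c["cx"])/c["fx"],-(v-c["cy"])/c["fy"],-np.ones_like(u,float)],-1)
    return d@R.from_quat(c["attitude"]).as_matrix().T
def cloud(c):
    v,u=np.mgrid[:480,:640]; return c["eye"]+rays(c,u,v)*c["z_map"][...,None]
def onplane(c,uv,z):
    uv=np.atleast_2d(uv).astype(float); d=rays(c,uv[:,0],uv[:,1]); return c["eye"]+d*((z-c["eye"][2])/d[:,2])[:,None]
def blobs(c,mask,amin=150):
    n,l,s,ce=cv2.connectedComponentsWithStats(mask.astype(np.uint8)); return [(l==i) for i in range(1,n) if s[i,4]>amin]
def hsv(c): return cv2.cvtColor(c["color"],cv2.COLOR_RGB2HSV)
def maple(c):
    h=hsv(c); P=cloud(c); return (h[...,0]>5)&(h[...,0]<25)&(h[...,1]>90)&(P[...,0]>.35)&(P[...,0]<.9)&(abs(P[...,1])<.55)&(P[...,2]<.08)
def blocks(c,ztop=None):
    P=cloud(c); out=[]
    for b in blobs(c,cv2.morphologyEx(maple(c).astype(np.uint8),cv2.MORPH_CLOSE,np.ones((3,3),np.uint8))):
        z=P[b][:,2]; zt=np.percentile(z,80)
        t=b&(P[...,2]>zt-.008)
        v,u=np.nonzero(t); X=onplane(c,np.c_[u,v],zt)[:,:2]
        (cx,cy),(w,h),a=cv2.minAreaRect((X*1000).astype(np.float32))
        if w<h: w,h,a=h,w,a+90
        hull=cv2.convexHull((X*1000).astype(np.float32)); fill=len(u)*(zt-c["eye"][2])**2/c["fx"]/c["fy"]*1e6/(w*h)
        out.append((round(cx),round(cy),round(zt*1000),round(w),round(h),round((a+90)%180-90),round(fill,2),int(u.mean()),int(v.mean())))
    return sorted(out,key=lambda o:-o[1])
def snap(n,f=None):
    c=read_camera(n)
    if f: cv2.imwrite("pics/"+f,c["color"][:,:,::-1])
    return c
def pose():
    s=get_state(); m=R.from_quat(s["tcp_rot"]).as_matrix(); return s["eef_pos"]*1000,np.degrees(np.arctan2(m[1,1],m[0,1]))
E
python3 - <<'E'
from h import *
C={n:pickle.load(open(n+".pkl","rb")) for n in("top","scene")}
for n,c in C.items():
    print(n,"cx cy ztop L W ang fill u v"); [print(b) for b in blocks(c)]
    P=cloud(c);h=hsv(c)
    g=(h[...,0]>60)&(h[...,0]<90)&(h[...,1]>120)&(P[...,0]>.3)&(P[...,1]<.5)&(P[...,2]<.05)
    for b in blobs(c,g,1500):
        q=P[b]; print("tray",np.percentile(q,[1,50,99],axis=0).round(3).tolist(), cv2.minAreaRect((q[:,:2]*1000).astype(np.float32)))
    t=(P[...,2]>.075)&(abs(P[...,1])<.15)&(P[...,0]>.5)&(P[...,0]<.85)
    for b in blobs(c,t,5): print("tog",b.sum(),P[b].min(0).round(3),P[b].max(0).round(3),P[b].mean(0).round(3))
    t=(P[...,2]>.05)&(P[...,2]<.068)&(abs(P[...,1])<.2)&(P[...,0]>.4)&(P[...,0]<.95)
    for b in blobs(c,t,500): print("con",b.sum(),P[b].min(0).round(3),P[b].max(0).round(3),cv2.minAreaRect((P[b][:,:2]*1000).astype(np.float32)))
    t=(P[...,2]>.045)&(P[...,2]<.062)&(P[...,1]<-.15)&(P[...,0]>.3)&(P[...,0]<.75)
    for b in blobs(c,t,100): print("box",b.sum(),cv2.minAreaRect((P[b][:,:2]*1000).astype(np.float32)))
    t=(P[...,2]>.001)&(P[...,2]<.010)&(P[...,1]<-.2)&(P[...,1]>-.6)&(P[...,0]>.3)&(P[...,0]<.75)
    for b in blobs(c,t,1500): print("boxfloor",b.sum(),cv2.minAreaRect((P[b][:,:2]*1000).astype(np.float32)))
# two-view height of block centres: ray-to-ray
a,b=blocks(C["top"]),blocks(C["scene"])
for p in a:
    q=min(b,key=lambda q:(q[0]-p[0])**2+(q[1]-p[1])**2)
    d1=rays(C["top"],*np.array(p[7:9],float)); d2=rays(C["scene"],*np.array(q[7:9],float))
    e1,e2=C["top"]["eye"],C["scene"]["eye"]; s=np.linalg.lstsq(np.c_[d1,-d2],e2-e1,rcond=None)[0]
    print(((e1+d1*s[0]+e2+d2*s[1])/2).round(3))
E
```

```text
top cx cy ztop L W ang fill u v
(508, 160, 23, 59, 40, -12, np.float64(0.97), 257, 264)
(430, 154, 23, 60, 40, 33, np.float64(0.99), 258, 300)
(518, 56, 23, 59, 38, -9, np.float64(0.79), 304, 262)
(857, 0, 0, 1100, 89, -90, np.float64(0.83), 334, 119)
(509, -52, 23, 39, 38, 24, np.float64(0.99), 353, 264)
(433, -147, 23, 58, 38, 84, np.float64(0.96), 396, 299)
(516, -153, 23, 60, 37, -27, np.float64(0.82), 399, 261)
tray [[0.4, 0.23, -0.002], [0.494, 0.335, 0.003], [0.59, 0.437, 0.016]] ((494.24432373046875, 331.7351379394531), (207.94717407226562, 185.41537475585938), 83.74565887451172)
tog 40 [0.652 0.023 0.077] [0.662 0.034 0.117] [0.656 0.028 0.104]
con 3783 [ 0.614 -0.043  0.05 ] [0.772 0.096 0.066] ((692.9041748046875, 26.8353271484375), (129.86180114746094, 150.52516174316406), 85.94969177246094)
box 953 ((523.70166015625, -333.3841552734375), (190.5753173828125, 211.77838134765625), 2.0194740295410156)
boxfloor 5683 ((524.8717041015625, -339.71429443359375), (181.54100036621094, 193.79103088378906), 2.013697385787964)
scene cx cy ztop L W ang fill u v
(473, 162, 24, 156, 63, 
[... 560 characters left out ...]
24 0.076] [0.666 0.036 0.118] [0.661 0.031 0.101]
con 4520 [ 0.614 -0.041  0.05 ] [0.772 0.098 0.067] ((693.5261840820312, 27.836170196533203), (130.0267333984375, 151.5700225830078), 85.88296508789062)
box 1124 ((522.4459228515625, -332.1045837402344), (195.81683349609375, 212.84539794921875), 1.9764654636383057)
box 156 ((721.6353759765625, -212.6786346435547), (27.787832260131836, 60.16389846801758), 26.749099731445312)
boxfloor 4077 ((506.0362854003906, -340.57281494140625), (159.12139892578125, 191.14300537109375), 2.0270931720733643)
[0.505 0.155 0.067]
[ 0.433  0.164 -0.036]
[0.515 0.056 0.023]
[ 0.857  0.008 -0.003]
[ 0.511 -0.052  0.021]
[ 0.435 -0.146  0.025]
[ 0.518 -0.154  0.021]
```

Request:
step_arm([
  {"gripper": 1,"spin": 8},
  {"gripper": 1,"spin": 8},
  {"gripper": 1,"spin": 8},
  {"gripper": 1,"spin": 8},
  {"gripper": 1,"spin": 8},
  {"gripper": 1,"spin": 8},
  {"gripper": 1,"spin": 8},
  {"gripper": 1,"spin": 8},
  {"gripper": 1,"spin": 6.6},
  {"gripper": 1},
], force=40)

```text
invalid input
```

```bash
python3 - <<'E'
from h import *
C={n:pickle.load(open(n+".pkl","rb")) for n in("top","scene")}
a=cv2.resize(C["top"]["color"][240:320,235:425],None,fx=4,fy=4,interpolation=cv2.INTER_CUBIC)
b=cv2.resize(C["scene"]["color"][215:285,225:415],None,fx=4,fy=4,interpolation=cv2.INTER_CUBIC)
cv2.imwrite("pics/crop0.png",np.vstack([a,b])[:600,:,::-1])
E
```

```text
(no output)
```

View pics/crop0.png

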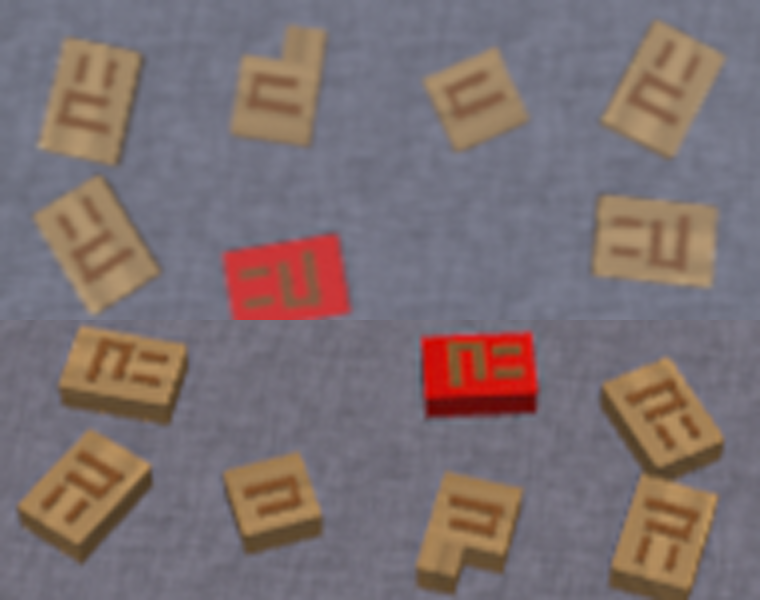

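Request:
step_arm([
  {"gripper": 1,"x": 0,"y": 0,"z": 0,"spin": 8},
  {"gripper": 1,"x": 0,"y": 0,"z": 0,"spin": 8},
  {"gripper": 1,"x": 0,"y": 0,"z": 0,"spin": 8},
  {"gripper": 1,"x": 0,"y": 0,"z": 0,"spin": 8},
  {"gripper": 1,"x": 0,"y": 0,"z": 0,"spin": 8},
  {"gripper": 1,"x": 0,"y": 0,"z": 0,"spin": 8},
  {"gripper": 1,"x": 0,"y": 0,"z": 0,"spin": 8},
  {"gripper": 1,"x": 0,"y": 0,"z": 0,"spin": 8},
  {"gripper": 1,"x": 0,"y": 0,"z": 0,"spin": 6.6},
  {"gripper": 1,"x": 0,"y": 0,"z": 0,"spin": 0},
], force=40)

```text
time: 1.1
eef_pos: [0.2241, 0.6363, 0.2445]
tcp_rot: [0.707, 0.707, -0.001, 0.0]
contact_force: [0.5, 0.5, 1.2]
opening: 0.001
finger_force: 0.0
```

Four whole blocks. The one with a notched corner (top view (304,262)) and the short one ((353,264)) are the rejects. I'm moving to the toggle's tray side.

Request:
step_arm([
  {"gripper": 1,"x": -38,"y": 29,"z": 0,"spin": 0},
  {"gripper": 1,"x": -38,"y": 29,"z": 0,"spin": 0},
  {"gripper": 1,"x": -38,"y": 29,"z": 0,"spin": 0},
  {"gripper": 1,"x": -38,"y": 29,"z": 0,"spin": 0},
  {"gripper": 1,"x": -38,"y": 29,"z": 0,"spin": 0},
  {"gripper": 1,"x": -38,"y": 29,"z": 0,"spin": 0},
  {"gripper": 1,"x": -38,"y": 29,"z": 0,"spin": 0},
  {"gripper": 1,"x": -38,"y": 29,"z": 0,"spin": 0},
  {"gripper": 1,"x": -38,"y": 29,"z": 0,"spin": 0},
  {"gripper": 1,"x": -38,"y": 29,"z": 0,"spin": 0},
])

```text
time: 2.1
eef_pos: [0.515, 0.2548, 0.2452]
tcp_rot: [0.706, 0.708, 0.0, -0.0]
contact_force: [0.6, 0.5, -0.3]
opening: 0.002
finger_force: 0.0
```

Request:
step_arm([
  {"gripper": 1,"x": -38,"y": 28.6,"z": 0,"spin": 0},
  {"gripper": 1,"x": -38,"y": 28.6,"z": 0,"spin": 0},
  {"gripper": 1,"x": -38,"y": 28.6,"z": 0,"spin": 0},
  {"gripper": 1,"x": -38,"y": 28.6,"z": 0,"spin": 0},
  {"gripper": 1,"x": -38,"y": 28.6,"z": 0,"spin": 0},
  {"gripper": 1,"x": 0,"y": 0,"z": 40,"spin": 0},
  {"gripper": 1,"x": 0,"y": 0,"z": 40,"spin": 0},
  {"gripper": 1,"x": 0,"y": 0,"z": 20,"spin": 0},
  {"gripper": 1,"x": 0,"y": 0,"z": 0,"spin": 0},
  {"gripper": 1,"x": 0,"y": 0,"z": 0,"spin": 0},
])

```text
time: 3.1
eef_pos: [0.6573, 0.0666, 0.1455]
tcp_rot: [0.707, 0.708, -0.0, -0.0]
contact_force: [-0.1, 0.7, 0.5]
opening: 0.0
finger_force: 0.0
```

Request:
step_arm([
  {"gripper": 1,"x": 0,"y": 0,"z": 15,"spin": 0},
  {"gripper": 1,"x": 0,"y": 0,"z": 14,"spin": 0},
  {"gripper": 1,"x": -8,"y": 0,"z": 0,"spin": 0},
  {"gripper": 1,"x": -7,"y": 0,"z": 0,"spin": 0},
  {"gripper": 1,"x": -5,"y": 0,"z": 0,"spin": 0},
  {"gripper": 1,"x": -5,"y": 0,"z": 0,"spin": 0},
  {"gripper": 1,"x": -4,"y": 0,"z": 0,"spin": 0},
  {"gripper": 1,"x": -4,"y": 0,"z": 0,"spin": 0},
  {"gripper": 1,"x": -2,"y": 0,"z": 0,"spin": 0},
  {"gripper": 1,"x": 0,"y": 0,"z": 0,"spin": 0},
])

```text
time: 4.1
eef_pos: [0.6572, 0.0314, 0.1164]
tcp_rot: [0.707, 0.707, 0.0, -0.0]
contact_force: [0.0, 1.1, 1.0]
opening: -0.002
finger_force: 0.5
```

```bash
cat > tog.py <<'E'
from h import *
import sys
print(pose(),get_state()["contact_force"].round(1),get_state()["time"])
c=snap("scene"); p=snap("top")
a=cv2.resize(c["color"][250:390,240:400],None,fx=4,fy=4); b=cv2.resize(p["color"][140:280,270:400],None,fx=4,fy=4)[:,:400]
cv2.imwrite("pics/"+sys.argv[1],np.hstack([a[:,:400],b])[:,:,::-1])
E
python3 tog.py tog1.png
```

```text
(array([657.15540738,  31.38226288, 116.35441064]), np.float64(-0.03025310242949244)) [0.  1.1 1. ] 4.1
```

View pics/tog1.png

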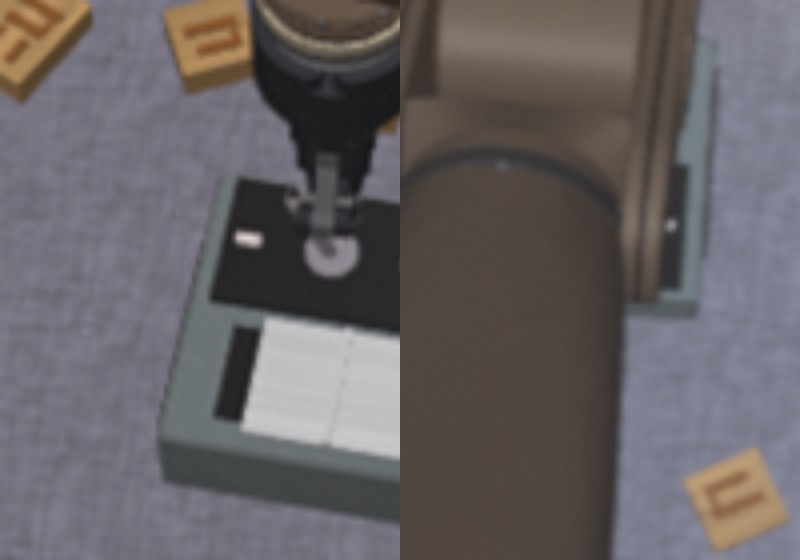

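The scene view shows the toggle leaning towards the discard side and the right-hand slot partly bared (crop (240,375)). I'm pushing a bit further and holding.

Request:
step_arm([
  {"gripper": 1,"x": -1.5,"y": 0,"z": 0,"spin": 0},
  {"gripper": 1,"x": -1.5,"y": 0,"z": 0,"spin": 0},
  {"gripper": 1,"x": 0,"y": 0,"z": 0,"spin": 0},
  {"gripper": 1,"x": 0,"y": 0,"z": 0,"spin": 0},
  {"gripper": 1,"x": 0,"y": 0,"z": 0,"spin": 0},
  {"gripper": 1,"x": 0,"y": 0,"z": 0,"spin": 0},
  {"gripper": 1,"x": 0,"y": 0,"z": 0,"spin": 0},
  {"gripper": 1,"x": 0,"y": 0,"z": 0,"spin": 0},
  {"gripper": 1,"x": 0,"y": 0,"z": 0,"spin": 0},
  {"gripper": 1,"x": 0,"y": 0,"z": 0,"spin": 0},
])

```text
time: 5.2
eef_pos: [0.6572, 0.0285, 0.1163]
tcp_rot: [0.707, 0.707, -0.0, 0.0]
contact_force: [-0.2, 0.9, 0.1]
opening: -0.003
finger_force: 0.5
```

```bash
python3 tog.py tog2.png
```

```text
(array([657.18155946,  28.52601729, 116.33652969]), np.float64(-0.010822956785521321)) [-0.2  0.9  0.1] 5.2
```

View pics/tog2.png

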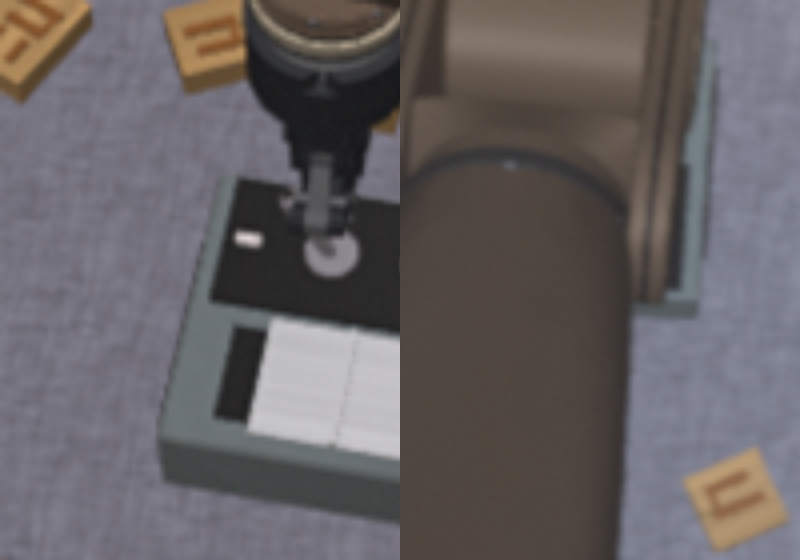

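The slot is further open now: the plate's edge moved from 263 to 269 in the crop. I'll push slightly further, keep holding, then release.

Request:
step_arm([
  {"gripper": 1,"x": -1,"y": 0,"z": 0,"spin": 0},
  {"gripper": 1,"x": 0,"y": 0,"z": 0,"spin": 0},
  {"gripper": 1,"x": 0,"y": 0,"z": 0,"spin": 0},
  {"gripper": 1,"x": 0,"y": 0,"z": 0,"spin": 0},
  {"gripper": 1,"x": 0,"y": 0,"z": 0,"spin": 0},
  {"gripper": 1,"x": 0,"y": 0,"z": 0,"spin": 0},
  {"gripper": 1,"x": 0,"y": 0,"z": 0,"spin": 0},
  {"gripper": 1,"x": 0,"y": 0,"z": 0,"spin": 0},
  {"gripper": 1,"x": 0,"y": 0,"z": 0,"spin": 0},
  {"gripper": 1,"x": 0,"y": 0,"z": 0,"spin": 0},
])

```text
time: 6.3
eef_pos: [0.6572, 0.0276, 0.1163]
tcp_rot: [0.707, 0.707, 0.0, 0.0]
contact_force: [0.3, 1.8, 1.0]
opening: 0.001
finger_force: 0.6
```

```bash
python3 - <<'E'
from h import *
print(get_state()["contact_force"].round(1),pose())
c0=pickle.load(open("scene.pkl","rb")); c=snap("scene")
for k in (c0,c):
    w=(k["color"].min(2)>185); w[:325]=0;w[375:]=0;w[:,:285]=0;w[:,360:]=0
    v,u=np.nonzero(w); X=onplane(k,np.c_[u,v],.062)
    print(np.percentile(X[:,1],[2,50,98])*1000, len(u))
    h=(k["z_map"]>0); P=cloud(k); t=(P[...,2]>.09)&(abs(P[...,1]-.02)<.06)&(P[...,0]>.64)&(P[...,0]<.68)
    print(P[t].mean(0) if t.any() else None)
E
```

```text
[0.3 1.8 1. ] (array([657.19376983,  27.55326618, 116.33076369]), np.float64(-0.00993581175132577))
[-12.3411108   36.54027048  65.00772031] 437
[0.66110358 0.03103808 0.10768493]
[ 8.17977248 46.13390708 84.0898543 ] 1120
[0.66445928 0.02558978 0.35920381]
```

```bash
python3 - <<'E'
from h import *
c0=pickle.load(open("scene.pkl","rb")); c=snap("scene")
for k in (c0,c):
    r=k["color"][342:346,280:375].mean((0,2)); print(r.astype(int).tolist())
E
```

```text
[117, 114, 88, 97, 108, 109, 108, 108, 109, 108, 108, 108, 107, 107, 135, 178, 187, 187, 185, 185, 185, 185, 186, 185, 186, 185, 185, 185, 185, 185, 185, 185, 185, 185, 185, 186, 184, 174, 182, 187, 187, 187, 187, 187, 187, 187, 187, 188, 188, 188, 188, 188, 189, 188, 188, 189, 191, 186, 137, 105, 103, 105, 105, 105, 106, 105, 105, 104, 105, 104, 89, 53, 51, 105, 117, 113, 113, 110, 116, 115, 110, 108, 110, 114, 113, 110, 112, 108, 107, 109, 112, 112, 110, 110, 113]
[122, 118, 91, 100, 112, 113, 113, 113, 113, 112, 112, 113, 113, 115, 115, 82, 48, 37, 39, 39, 39, 40, 37, 35, 60, 149, 190, 194, 192, 192, 191, 191, 191, 191, 191, 192, 192, 192, 192, 192, 193, 193, 193, 193, 194, 193, 193, 187, 188, 194, 195, 195, 195, 195, 196, 196, 196, 195, 196, 195, 195, 195, 195, 195, 194, 195, 196, 198, 174, 125, 90, 54, 53, 110, 121, 118, 117, 114, 120, 119, 114, 112, 114, 118, 117, 114, 116, 112, 111, 113, 117, 117, 114, 115, 118]
```

Request:
step_arm([
  {"gripper": 1,"x": 0,"y": 0,"z": 0,"spin": 0},
  {"gripper": 1,"x": 0,"y": 0,"z": 0,"spin": 0},
  {"gripper": 1,"x": 0,"y": 0,"z": 0,"spin": 0},
  {"gripper": 1,"x": 0,"y": 0,"z": 0,"spin": 0},
  {"gripper": 1,"x": 0,"y": 0,"z": 0,"spin": 0},
  {"gripper": 1,"x": 0,"y": 0,"z": 0,"spin": 0},
  {"gripper": 1,"x": 0,"y": 0,"z": 0,"spin": 0},
  {"gripper": 1,"x": 0,"y": 0,"z": 0,"spin": 0},
  {"gripper": 1,"x": 0,"y": 0,"z": 0,"spin": 0},
  {"gripper": 1,"x": 0,"y": 0,"z": 0,"spin": 0},
])

```text
time: 7.4
eef_pos: [0.6572, 0.0275, 0.1163]
tcp_rot: [0.707, 0.707, 0.0, 0.0]
contact_force: [-0.7, 1.8, 0.4]
opening: -0.002
finger_force: 0.6
```

Held about 3 s beyond threshold (plate shift of about 10 px, travel gives about 0.4 rad). Releasing and going to the notched chip.

Request:
step_arm([
  {"gripper": 1,"x": 8,"y": 0,"z": 0,"spin": 0},
  {"gripper": 1,"x": 17,"y": 0,"z": 0,"spin": 0},
  {"gripper": 1,"x": 5,"y": 0,"z": 0,"spin": 0},
  {"gripper": 1,"x": 0,"y": 0,"z": 0,"spin": 0},
  {"gripper": 1,"x": 0,"y": 0,"z": -30,"spin": 0},
  {"gripper": 1,"x": 0,"y": 0,"z": -30,"spin": 0},
  {"gripper": 1,"x": 0,"y": -37,"z": 0,"spin": 0},
  {"gripper": 1,"x": 0,"y": -37,"z": 0,"spin": 0},
  {"gripper": 1,"x": 0,"y": -37,"z": 0,"spin": 0},
  {"gripper": 1,"x": 0,"y": -37,"z": 0,"spin": 0},
])

```text
time: 8.4
eef_pos: [0.5078, 0.0574, 0.1763]
tcp_rot: [0.707, 0.707, -0.0, 0.0]
contact_force: [1.2, -0.2, 0.5]
opening: 0.0
finger_force: 0.0
```

Request:
step_arm([
  {"gripper": -0.5,"x": 0,"y": 0,"z": 0,"spin": -8.1},
  {"gripper": -0.5,"x": 0,"y": 0,"z": 0,"spin": -8.1},
  {"gripper": -0.5,"x": 0,"y": 0,"z": 0,"spin": -8.1},
  {"gripper": -0.5,"x": 0,"y": 0,"z": 0,"spin": -8.1},
  {"gripper": -0.5,"x": 0,"y": 0,"z": 0,"spin": -8.1},
  {"gripper": -0.5,"x": 0,"y": 0,"z": 0,"spin": -8.1},
  {"gripper": -0.5,"x": 0,"y": 0,"z": 0,"spin": -8.1},
  {"gripper": -0.5,"x": 0,"y": 0,"z": 0,"spin": -8.1},
  {"gripper": -0.5,"x": 0,"y": 0,"z": 0,"spin": -8.1},
  {"gripper": -0.5,"x": 0,"y": 0,"z": 0,"spin": -8.1},
])

```text
time: 9.4
eef_pos: [0.5092, 0.0574, 0.1764]
tcp_rot: [0.076, 0.997, -0.0, 0.0]
contact_force: [0.6, 0.6, 0.6]
opening: 0.748
finger_force: 0.0
```

```bash
cat > go.py <<'E'
# usage: go.py x y z yaw : tool-axis deltas at present yaw, then spin; lists blocks seen from top
from h import *
import sys
p,a=pose(); m=R.from_quat(get_state()["tcp_rot"]).as_matrix()
if len(sys.argv)>4:
    g=np.array(list(map(float,sys.argv[1:4]))); print("at",p.round(1),round(a,1),"tool shift",(m.T@(g-p)).round(1),"spin",round((a-float(sys.argv[4])+180)%360-180,1))
c=snap("top")
for b in blocks(c): print(*b)
E
python3 go.py 508 58 17 81
```

```text
at [509.2  57.4 176.4] 81.3 tool shift [  1.3   0.5 159.4] spin 0.3
857 1 0 1101 88 -90 0.83 334 119
509 -52 23 39 38 25 0.99 353 264
433 -147 23 58 38 84 0.94 396 299
516 -154 23 59 37 -27 0.79 399 262
```

Request:
step_arm([
  {"gripper": -0.5,"x": 1,"y": 0,"z": 40,"spin": 0},
  {"gripper": -0.5,"x": 0,"y": 0,"z": 40,"spin": 0},
  {"gripper": -0.5,"x": 0,"y": 0,"z": 40,"spin": 0},
  {"gripper": -0.5,"x": 0,"y": 0,"z": 25,"spin": 0},
  {"gripper": -0.5,"x": 0,"y": 0,"z": 14,"spin": 0},
  {"gripper": -0.5,"x": 0,"y": 0,"z": 0,"spin": 0},
  {"gripper": 1,"x": 0,"y": 0,"z": 0,"spin": 0},
  {"gripper": 1,"x": 0,"y": 0,"z": 0,"spin": 0},
  {"gripper": 1,"x": 0,"y": 0,"z": 0,"spin": 0},
  {"gripper": 1,"x": 0,"y": 0,"z": 0,"spin": 0},
])

```text
time: 10.45
eef_pos: [0.5098, 0.0576, 0.0192]
tcp_rot: [0.079, 0.997, -0.0, 0.002]
contact_force: [0.0, 0.0, 5.1]
opening: 0.5
finger_force: 42.2
```

Request:
step_arm([
  {"gripper": 1,"x": 0,"y": 0,"z": -20,"spin": 0},
  {"gripper": 1,"x": 0,"y": 0,"z": -40,"spin": 0},
  {"gripper": 1,"x": 0,"y": 0,"z": -40,"spin": 0},
  {"gripper": 1,"x": 0,"y": 0,"z": -30,"spin": 0},
  {"gripper": 1,"x": 6,"y": -43,"z": 0,"spin": 0},
  {"gripper": 1,"x": 6,"y": -43,"z": 0,"spin": 0},
  {"gripper": 1,"x": 6,"y": -43,"z": 0,"spin": 0},
  {"gripper": 1,"x": 6,"y": -43,"z": 0,"spin": 0},
  {"gripper": 1,"x": 6,"y": -43,"z": 0,"spin": 0},
  {"gripper": 1,"x": 6,"y": -43,"z": 0,"spin": 0},
])

```text
time: 11.45
eef_pos: [0.4313, -0.1928, 0.1476]
tcp_rot: [0.079, 0.997, -0.0, 0.0]
contact_force: [0.9, 0.7, 0.0]
opening: 0.507
finger_force: 41.6
```

Request:
step_arm([
  {"gripper": 1,"x": -24,"y": -26,"z": 0,"spin": 0},
  {"gripper": 1,"x": -24,"y": -26,"z": 0,"spin": 0},
  {"gripper": 1,"x": -24,"y": -26,"z": 0,"spin": 0},
  {"gripper": 1,"x": -24,"y": -26,"z": 0,"spin": 0},
  {"gripper": 1,"x": 0,"y": 0,"z": 35,"spin": 0},
  {"gripper": 1,"x": 0,"y": 0,"z": 35,"spin": 0},
  {"gripper": 1,"x": 0,"y": 0,"z": 35,"spin": 0},
  {"gripper": 1,"x": 0,"y": 0,"z": 0,"spin": 0},
  {"gripper": -0.5,"x": 0,"y": 0,"z": 0,"spin": 0},
  {"gripper": -0.5,"x": 0,"y": 0,"z": 0,"spin": 0},
])

```text
time: 12.45
eef_pos: [0.5122, -0.3103, 0.045]
tcp_rot: [0.078, 0.997, -0.001, 0.002]
contact_force: [0.0, -0.0, 0.6]
opening: 0.75
finger_force: 0.0
```

Request:
step_arm([
  {"gripper": -0.5,"x": 0,"y": 0,"z": 0,"spin": 0},
  {"gripper": -0.5,"x": 0,"y": 0,"z": 0,"spin": 0},
  {"gripper": -0.5,"x": 0,"y": 0,"z": -40,"spin": 0},
  {"gripper": -0.5,"x": 0,"y": 0,"z": -40,"spin": 0},
  {"gripper": -0.5,"x": 0,"y": 0,"z": -25,"spin": 0},
  {"gripper": -0.5,"x": 0,"y": 43,"z": 0,"spin": 0},
  {"gripper": -0.5,"x": 0,"y": 43,"z": 0,"spin": 0},
  {"gripper": -0.5,"x": 0,"y": 43,"z": 0,"spin": 0},
  {"gripper": -0.5,"x": 0,"y": 43,"z": 0,"spin": 0},
  {"gripper": -0.5,"x": 0,"y": 43,"z": 0,"spin": 0},
])

```text
time: 13.45
eef_pos: [0.5448, -0.0953, 0.1486]
tcp_rot: [0.079, 0.997, -0.0, 0.001]
contact_force: [0.6, 0.1, 0.1]
opening: 0.749
finger_force: 0.0
```

```bash
python3 go.py 509 -52 20 114
```

```text
at [544.8 -95.3 148.6] 81.0 tool shift [ 42.4  37.2 128.5] spin -33.0
508 160 23 59 40 -12 0.96 257 265
430 154 23 59 39 32 1.0 258 300
857 0 0 1101 88 -90 0.83 334 119
429 -166 23 37 24 -1 0.85 406 302
```

Request:
step_arm([
  {"gripper": -0.5,"x": 21,"y": 19,"z": 0,"spin": 0},
  {"gripper": -0.5,"x": 21,"y": 18,"z": 0,"spin": 0},
  {"gripper": -0.5,"x": 0,"y": 0,"z": 0,"spin": -8.3},
  {"gripper": -0.5,"x": 0,"y": 0,"z": 0,"spin": -8.3},
  {"gripper": -0.5,"x": 0,"y": 0,"z": 40,"spin": -8.3},
  {"gripper": -0.5,"x": 0,"y": 0,"z": 40,"spin": -8.1},
  {"gripper": -0.5,"x": 0,"y": 0,"z": 0,"spin": 0},
  {"gripper": -0.5,"x": 0,"y": 0,"z": 0,"spin": 0},
  {"gripper": -0.5,"x": 0,"y": 0,"z": 0,"spin": 0},
  {"gripper": -0.5,"x": 0,"y": 0,"z": 0,"spin": 0},
])

```text
time: 14.5
eef_pos: [0.5106, -0.0543, 0.07]
tcp_rot: [-0.207, 0.978, -0.001, 0.002]
contact_force: [-0.2, 0.0, -0.1]
opening: 0.752
finger_force: 0.0
```

Request:
step_arm([
  {"gripper": -0.5,"x": 0,"y": 0,"z": 30,"spin": 0},
  {"gripper": -0.5,"x": 0,"y": 0,"z": 18,"spin": 0},
  {"gripper": -0.5,"x": 0,"y": 0,"z": 0,"spin": 0},
  {"gripper": 1,"x": 0,"y": 0,"z": 0,"spin": 0},
  {"gripper": 1,"x": 0,"y": 0,"z": 0,"spin": 0},
  {"gripper": 1,"x": 0,"y": 0,"z": 0,"spin": 0},
  {"gripper": 1,"x": 0,"y": 0,"z": 0,"spin": 0},
  {"gripper": 1,"x": 0,"y": 0,"z": -20,"spin": 0},
  {"gripper": 1,"x": 0,"y": 0,"z": -40,"spin": 0},
  {"gripper": 1,"x": 0,"y": 0,"z": -40,"spin": 0},
])

```text
time: 15.5
eef_pos: [0.5076, -0.0534, 0.1196]
tcp_rot: [-0.208, 0.978, 0.001, -0.001]
contact_force: [1.3, 0.3, -0.5]
opening: 0.501
finger_force: 41.7
```

```bash
python3 go.py 540 -350 148 114
```

```text
at [507.6 -53.4 119.6] 114.0 tool shift [  91.  -284.1  -28.7] spin -0.0
508 160 23 59 40 -12 0.96 257 265
430 154 23 60 39 32 0.99 258 300
858 0 0 1100 89 -90 0.82 334 119
432 -152 23 53 39 84 0.97 400 300
513 -159 23 60 26 -27 0.86 403 262
```

Request:
step_arm([
  {"gripper": 1,"x": 0,"y": 0,"z": -30,"spin": 0},
  {"gripper": 1,"x": 13,"y": -41,"z": 0,"spin": 0},
  {"gripper": 1,"x": 13,"y": -41,"z": 0,"spin": 0},
  {"gripper": 1,"x": 13,"y": -41,"z": 0,"spin": 0},
  {"gripper": 1,"x": 13,"y": -41,"z": 0,"spin": 0},
  {"gripper": 1,"x": 13,"y": -41,"z": 0,"spin": 0},
  {"gripper": 1,"x": 13,"y": -41,"z": 0,"spin": 0},
  {"gripper": 1,"x": 13,"y": -41,"z": 0,"spin": 0},
  {"gripper": 1,"x": 0,"y": 0,"z": 0,"spin": 0},
  {"gripper": 1,"x": 0,"y": 0,"z": 0,"spin": 0},
])

```text
time: 16.55
eef_pos: [0.5418, -0.3535, 0.1487]
tcp_rot: [-0.207, 0.978, 0.001, -0.0]
contact_force: [0.0, 0.2, -1.4]
opening: 0.502
finger_force: 41.7
```

Request:
step_arm([
  {"gripper": 1,"x": 0,"y": 0,"z": 40,"spin": 0},
  {"gripper": 1,"x": 0,"y": 0,"z": 30,"spin": 0},
  {"gripper": 1,"x": 0,"y": 0,"z": 0,"spin": 0},
  {"gripper": -0.5,"x": 0,"y": 0,"z": 0,"spin": 0},
  {"gripper": -0.5,"x": 0,"y": 0,"z": 0,"spin": 0},
  {"gripper": -0.5,"x": 0,"y": 0,"z": 0,"spin": 0},
  {"gripper": -0.5,"x": 0,"y": 0,"z": 0,"spin": 0},
  {"gripper": -0.5,"x": 0,"y": 0,"z": -35,"spin": 0},
  {"gripper": -0.5,"x": 0,"y": 0,"z": -35,"spin": 0},
  {"gripper": -0.5,"x": 0,"y": 0,"z": 0,"spin": 0},
])

```text
time: 17.55
eef_pos: [0.5454, -0.3557, 0.1572]
tcp_rot: [-0.208, 0.978, -0.005, 0.004]
contact_force: [0.7, -1.1, -0.1]
opening: 0.753
finger_force: 0.0
```

```bash
python3 go.py 516 -153 20 63
```

```text
at [ 545.4 -355.7  157.2] 114.0 tool shift [-54.8 198.7 135.1] spin 51.0
508 160 23 59 40 -13 0.97 257 265
430 154 23 60 39 33 1.0 258 300
857 0 0 1101 88 -90 0.83 334 119
433 -147 23 58 38 84 0.97 397 299
516 -154 23 59 36 -27 0.76 399 261
516 -308 27 51 33 -9 0.55 472 262
```

Request:
step_arm([
  {"gripper": -0.5,"x": -11,"y": 40,"z": 0,"spin": 0},
  {"gripper": -0.5,"x": -11,"y": 40,"z": 0,"spin": 0},
  {"gripper": -0.5,"x": -11,"y": 40,"z": 0,"spin": 0},
  {"gripper": -0.5,"x": -11,"y": 40,"z": 0,"spin": 0},
  {"gripper": -0.5,"x": 0,"y": 0,"z": 0,"spin": 8.5},
  {"gripper": -0.5,"x": 0,"y": 0,"z": 0,"spin": 8.5},
  {"gripper": -0.5,"x": 0,"y": 0,"z": 0,"spin": 8.5},
  {"gripper": -0.5,"x": 0,"y": 0,"z": 0,"spin": 8.5},
  {"gripper": -0.5,"x": 0,"y": 0,"z": 0,"spin": 8.5},
  {"gripper": -0.5,"x": 0,"y": 0,"z": 0,"spin": 8.5},
])

```text
time: 18.6
eef_pos: [0.5168, -0.1885, 0.1483]
tcp_rot: [0.237, 0.972, 0.0, -0.001]
contact_force: [-0.5, -1.0, 0.3]
opening: 0.748
finger_force: 0.0
```

```bash
python3 go.py 516 -153 20 63; python3 - <<'E'
from h import *
c=snap("scene","s3.png")
P=cloud(c); m=maple(c)&(P[...,1]<-.22)
for b in blobs(c,m,30): print(b.sum(),P[b].min(0).round(3),P[b].max(0).round(3),P[b].mean(0).round(3))
cv2.imwrite("pics/box1.png",cv2.resize(c["color"][195:305,90:290],None,fx=4,fy=4)[:,:,::-1])
E
```

```text
at [ 516.8 -188.5  148.3] 62.6 tool shift [ 16.8  31.2 128.3] spin -0.4
508 160 23 59 40 -12 0.96 257 265
430 155 23 59 39 33 1.0 258 300
858 0 0 1101 89 -90 0.82 334 119
977 [ 0.483 -0.383  0.006] [ 0.573 -0.282  0.053] [ 0.532 -0.328  0.028]
7762 [ 0.808 -0.55  -0.009] [ 0.9   -0.22   0.007] [ 0.856 -0.383 -0.001]
1813 [ 0.773 -0.55  -0.769] [ 0.842 -0.22  -0.736] [ 0.8   -0.408 -0.751]
```

View pics/box1.png

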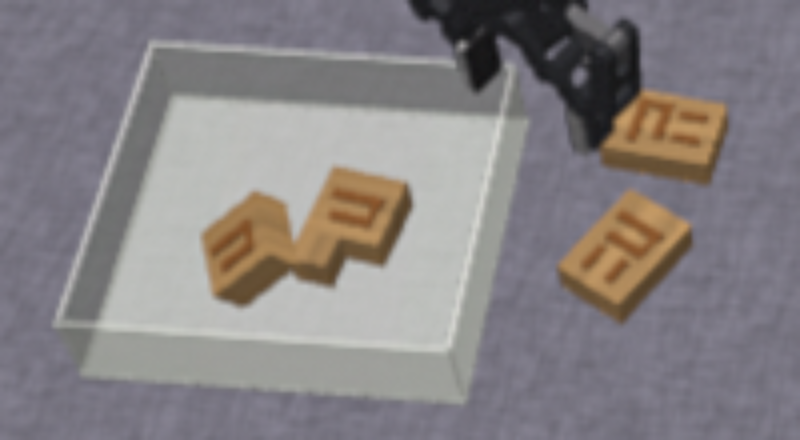

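Both chips are in the box; the broken one is at about (245,250) in the crop and leans on the other. Now the whole block.

Request:
step_arm([
  {"gripper": -0.5,"x": 17,"y": 31,"z": 0,"spin": 0},
  {"gripper": -0.5,"x": 0,"y": 0,"z": 40,"spin": 0},
  {"gripper": -0.5,"x": 0,"y": 0,"z": 40,"spin": 0},
  {"gripper": -0.5,"x": 0,"y": 0,"z": 30,"spin": 0},
  {"gripper": -0.5,"x": 0,"y": 0,"z": 18,"spin": 0},
  {"gripper": -0.5,"x": 0,"y": 0,"z": 0,"spin": 0},
  {"gripper": 1,"x": 0,"y": 0,"z": 0,"spin": 0},
  {"gripper": 1,"x": 0,"y": 0,"z": 0,"spin": 0},
  {"gripper": 1,"x": 0,"y": 0,"z": 0,"spin": 0},
  {"gripper": 1,"x": 0,"y": 0,"z": 0,"spin": 0},
])

```text
time: 19.7
eef_pos: [0.5171, -0.1539, 0.0225]
tcp_rot: [0.233, 0.972, -0.0, 0.001]
contact_force: [-0.1, 0.0, 3.0]
opening: 0.505
finger_force: 41.7
```

Request:
step_arm([
  {"gripper": 1,"x": 0,"y": 0,"z": -20,"spin": 0},
  {"gripper": 1,"x": 0,"y": 0,"z": -40,"spin": 0},
  {"gripper": 1,"x": 0,"y": 0,"z": -40,"spin": 0},
  {"gripper": 1,"x": 0,"y": 0,"z": -30,"spin": 0},
  {"gripper": 1,"x": 20,"y": 43,"z": 0,"spin": 0},
  {"gripper": 1,"x": 20,"y": 43,"z": 0,"spin": 0},
  {"gripper": 1,"x": 20,"y": 43,"z": 0,"spin": 0},
  {"gripper": 1,"x": 20,"y": 43,"z": 0,"spin": 0},
  {"gripper": 1,"x": 20,"y": 43,"z": 0,"spin": 0},
  {"gripper": 1,"x": 20,"y": 43,"z": 0,"spin": 0},
])

```text
time: 20.7
eef_pos: [0.5264, 0.1327, 0.152]
tcp_rot: [0.233, 0.972, 0.0, 0.001]
contact_force: [-0.4, -0.4, -1.3]
opening: 0.504
finger_force: 41.3
```

```bash
python3 go.py 542 373 150 84
```

```text
at [526.4 132.7 152. ] 63.0 tool shift [ 95.2 221.2   2. ] spin -21.0
857 0 0 1100 89 -90 0.82 334 119
433 -147 23 58 38 83 0.78 397 300
```

Request:
step_arm([
  {"gripper": 1,"x": 19,"y": 44,"z": 0,"spin": 0},
  {"gripper": 1,"x": 19,"y": 44,"z": 0,"spin": 0},
  {"gripper": 1,"x": 19,"y": 44,"z": 0,"spin": 0},
  {"gripper": 1,"x": 19,"y": 44,"z": 0,"spin": 0},
  {"gripper": 1,"x": 19,"y": 45,"z": 0,"spin": 0},
  {"gripper": 1,"x": 0,"y": 0,"z": 0,"spin": -7},
  {"gripper": 1,"x": 0,"y": 0,"z": 0,"spin": -7},
  {"gripper": 1,"x": 0,"y": 0,"z": 0,"spin": -7},
  {"gripper": 1,"x": 0,"y": 0,"z": 40,"spin": 0},
  {"gripper": 1,"x": 0,"y": 0,"z": 40,"spin": 0},
])

```text
time: 21.75
eef_pos: [0.5439, 0.3717, 0.073]
tcp_rot: [0.052, 0.999, 0.001, 0.003]
contact_force: [-0.5, 0.5, -0.2]
opening: 0.498
finger_force: 41.4
```

```bash
python3 go.py 542 373 27 84
```

```text
at [543.9 371.7  73. ] 84.0 tool shift [ 2.3  0.9 46. ] spin 0.0
523 367 73 35 24 -90 0.81 157 255
508 160 23 59 40 -12 0.96 257 265
430 155 23 59 39 33 1.01 258 300
857 0 0 1101 88 -90 0.83 334 119
433 -147 23 57 37 84 0.81 397 300
```

Request:
step_arm([
  {"gripper": 1,"x": 2,"y": 0,"z": 25,"spin": 0},
  {"gripper": 1,"x": 0,"y": 0,"z": 15,"spin": 0},
  {"gripper": 1,"x": 0,"y": 0,"z": 6,"spin": 0},
  {"gripper": 1,"x": 0,"y": 0,"z": 0,"spin": 0},
  {"gripper": -0.4,"x": 0,"y": 0,"z": 0,"spin": 0},
  {"gripper": -0.4,"x": 0,"y": 0,"z": 0,"spin": 0},
  {"gripper": -0.4,"x": 0,"y": 0,"z": 0,"spin": 0},
  {"gripper": -0.4,"x": 0,"y": 0,"z": -40,"spin": 0},
  {"gripper": -0.4,"x": 0,"y": 0,"z": -40,"spin": 0},
  {"gripper": -0.5,"x": 0,"y": 0,"z": -40,"spin": 0},
])

```text
time: 22.8
eef_pos: [0.5401, 0.3709, 0.1464]
tcp_rot: [0.052, 0.999, -0.0, -0.0]
contact_force: [-0.1, 0.6, 0.4]
opening: 0.75
finger_force: 0.0
```

Request:
step_arm([
  {"gripper": -0.5,"x": 0,"y": -44,"z": 0,"spin": 2},
  {"gripper": -0.5,"x": 0,"y": -44,"z": 0,"spin": 2},
  {"gripper": -0.5,"x": 0,"y": -44,"z": 0,"spin": 2},
  {"gripper": -0.5,"x": 0,"y": -44,"z": 0,"spin": 0},
  {"gripper": -0.5,"x": 0,"y": -35,"z": 0,"spin": 0},
  {"gripper": -0.5,"x": 0,"y": 0,"z": 0,"spin": 0},
  {"gripper": -0.5,"x": 0,"y": 0,"z": 0,"spin": 0},
  {"gripper": -0.5,"x": 0,"y": 0,"z": 0,"spin": 0},
  {"gripper": -0.5,"x": 0,"y": 0,"z": 0,"spin": 0},
  {"gripper": -0.5,"x": 0,"y": 0,"z": 0,"spin": 0},
])

```text
time: 23.8
eef_pos: [0.5057, 0.164, 0.1453]
tcp_rot: [0.104, 0.995, 0.0, -0.0]
contact_force: [0.6, 0.0, 0.2]
opening: 0.75
finger_force: 0.0
```

```bash
python3 go.py 509 160 20 78
```

```text
at [505.7 164.  145.3] 78.1 tool shift [ -4.1  -3.3 125.3] spin 0.1
542 378 28 62 28 -6 0.92 160 249
430 154 23 61 39 32 0.63 262 302
857 0 0 1100 88 -90 0.83 334 119
433 -147 23 57 37 84 0.84 396 300
```

Request:
step_arm([
  {"gripper": -0.5,"x": -4,"y": -3,"z": 35,"spin": 0},
  {"gripper": -0.5,"x": 0,"y": 0,"z": 40,"spin": 0},
  {"gripper": -0.5,"x": 0,"y": 0,"z": 30,"spin": 0},
  {"gripper": -0.5,"x": 0,"y": 0,"z": 20,"spin": 0},
  {"gripper": -0.5,"x": 0,"y": 0,"z": 0,"spin": 0},
  {"gripper": 1,"x": 0,"y": 0,"z": 0,"spin": 0},
  {"gripper": 1,"x": 0,"y": 0,"z": 0,"spin": 0},
  {"gripper": 1,"x": 0,"y": 0,"z": 0,"spin": 0},
  {"gripper": 1,"x": 0,"y": 0,"z": 0,"spin": 0},
  {"gripper": 1,"x": 0,"y": 0,"z": -20,"spin": 0},
])

```text
time: 24.85
eef_pos: [0.5069, 0.1591, 0.0388]
tcp_rot: [0.105, 0.995, -0.001, -0.002]
contact_force: [-0.1, 0.4, -1.5]
opening: 0.503
finger_force: 41.3
```

Request:
step_arm([
  {"gripper": 1,"x": 0,"y": 0,"z": -40,"spin": -2},
  {"gripper": 1,"x": 0,"y": 0,"z": -30,"spin": -2},
  {"gripper": 1,"x": 0,"y": 0,"z": 0,"spin": -2},
  {"gripper": 1,"x": -3,"y": 41,"z": 0,"spin": 0},
  {"gripper": 1,"x": -3,"y": 41,"z": 0,"spin": 0},
  {"gripper": 1,"x": -3,"y": 41,"z": 0,"spin": 0},
  {"gripper": 1,"x": 0,"y": 0,"z": 0,"spin": 0},
  {"gripper": 1,"x": 0,"y": 0,"z": 0,"spin": 0},
  {"gripper": 1,"x": 0,"y": 0,"z": 0,"spin": 0},
  {"gripper": 1,"x": 0,"y": 0,"z": 0,"spin": 0},
])

```text
time: 25.85
eef_pos: [0.5305, 0.2797, 0.1102]
tcp_rot: [0.053, 0.999, -0.0, -0.0]
contact_force: [-0.7, 0.4, -1.0]
opening: 0.504
finger_force: 41.3
```

```bash
python3 go.py 532 284 27 84
```

```text
at [530.5 279.7 110.2] 83.9 tool shift [-1.1  4.5 83.2] spin -0.1
430 154 23 59 39 32 1.0 258 300
857 0 0 1101 88 -90 0.83 335 119
433 -148 23 58 37 84 0.82 396 300
```

Request:
step_arm([
  {"gripper": 1,"x": -1,"y": 4,"z": 40,"spin": 0},
  {"gripper": 1,"x": 0,"y": 0,"z": 25,"spin": 0},
  {"gripper": 1,"x": 0,"y": 0,"z": 12,"spin": 0},
  {"gripper": 1,"x": 0,"y": 0,"z": 6,"spin": 0},
  {"gripper": 1,"x": 0,"y": 0,"z": 0,"spin": 0},
  {"gripper": -0.4,"x": 0,"y": 0,"z": 0,"spin": 0},
  {"gripper": -0.4,"x": 0,"y": 0,"z": 0,"spin": 0},
  {"gripper": -0.4,"x": 0,"y": 0,"z": 0,"spin": 0},
  {"gripper": -0.4,"x": 0,"y": 0,"z": -40,"spin": 0},
  {"gripper": -0.4,"x": 0,"y": 0,"z": -40,"spin": 0},
])

```text
time: 26.9
eef_pos: [0.531, 0.2843, 0.1071]
tcp_rot: [0.052, 0.999, -0.001, -0.002]
contact_force: [1.1, 0.7, -0.1]
opening: 0.699
finger_force: 0.0
```

Request:
step_arm([
  {"gripper": -0.5,"x": 0,"y": 0,"z": -30,"spin": 0},
  {"gripper": -0.5,"x": 29,"y": -39,"z": 0,"spin": 0},
  {"gripper": -0.5,"x": 29,"y": -39,"z": 0,"spin": 0},
  {"gripper": -0.5,"x": 29,"y": -39,"z": 0,"spin": 0},
  {"gripper": -0.5,"x": 0,"y": 0,"z": 0,"spin": -8},
  {"gripper": -0.5,"x": 0,"y": 0,"z": 0,"spin": -8},
  {"gripper": -0.5,"x": 0,"y": 0,"z": 0,"spin": -8},
  {"gripper": -0.5,"x": 0,"y": 0,"z": 0,"spin": -8},
  {"gripper": -0.5,"x": 0,"y": 0,"z": 0,"spin": -7},
  {"gripper": -0.5,"x": 0,"y": 0,"z": 0,"spin": 0},
])

```text
time: 27.9
eef_pos: [0.4335, 0.1774, 0.138]
tcp_rot: [-0.284, 0.959, -0.0, 0.001]
contact_force: [-0.2, 0.3, 0.9]
opening: 0.751
finger_force: 0.0
```

```bash
python3 go.py 431 154 20 123
```

```text
at [433.5 177.4 138. ] 123.0 tool shift [ 15.  -18.2 118. ] spin -0.0
541 369 27 63 45 -6 0.92 164 250
534 283 27 58 43 -7 0.86 201 252
428 153 23 56 40 33 0.94 259 301
856 0 0 1101 89 90 0.82 334 119
433 -148 23 58 38 84 0.84 396 300
```

Request:
step_arm([
  {"gripper": -0.5,"x": 15,"y": -18,"z": 28,"spin": 0},
  {"gripper": -0.5,"x": 0,"y": 0,"z": 40,"spin": 0},
  {"gripper": -0.5,"x": 0,"y": 0,"z": 30,"spin": 0},
  {"gripper": -0.5,"x": 0,"y": 0,"z": 20,"spin": 0},
  {"gripper": -0.5,"x": 0,"y": 0,"z": 0,"spin": 0},
  {"gripper": 1,"x": 0,"y": 0,"z": 0,"spin": 0},
  {"gripper": 1,"x": 0,"y": 0,"z": 0,"spin": 0},
  {"gripper": 1,"x": 0,"y": 0,"z": 0,"spin": 0},
  {"gripper": 1,"x": 0,"y": 0,"z": 0,"spin": 0},
  {"gripper": 1,"x": 0,"y": 0,"z": -20,"spin": 0},
])

```text
time: 28.95
eef_pos: [0.4288, 0.1539, 0.0381]
tcp_rot: [-0.284, 0.959, 0.0, -0.002]
contact_force: [-0.7, -0.1, -1.1]
opening: 0.505
finger_force: 41.3
```

Request:
step_arm([
  {"gripper": 1,"x": 0,"y": 0,"z": -40,"spin": 8},
  {"gripper": 1,"x": 0,"y": 0,"z": -40,"spin": 8},
  {"gripper": 1,"x": 0,"y": 0,"z": 0,"spin": 8},
  {"gripper": 1,"x": 0,"y": 0,"z": 0,"spin": 8},
  {"gripper": 1,"x": 0,"y": 0,"z": 0,"spin": 7},
  {"gripper": 1,"x": 0,"y": 45,"z": 0,"spin": 0},
  {"gripper": 1,"x": 0,"y": 45,"z": 0,"spin": 0},
  {"gripper": 1,"x": 0,"y": 45,"z": 0,"spin": 0},
  {"gripper": 1,"x": 0,"y": 45,"z": 0,"spin": 0},
  {"gripper": 1,"x": 0,"y": 45,"z": 0,"spin": 0},
])

```text
time: 29.95
eef_pos: [0.454, 0.3798, 0.1197]
tcp_rot: [0.052, 0.999, 0.0, 0.0]
contact_force: [1.1, -1.3, -0.2]
opening: 0.502
finger_force: 41.3
```

```bash
python3 go.py 457 382 27 84
```

```text
at [454.  379.8 119.7] 84.0 tool shift [-2.7  2.5 92.7] spin -0.0
541 369 27 62 45 -6 0.92 164 250
531 283 27 63 43 -7 0.94 201 254
857 0 0 1101 88 -90 0.83 334 119
433 -148 23 58 38 84 0.91 396 299
```

Request:
step_arm([
  {"gripper": 1,"x": -3,"y": 2,"z": 40,"spin": 0},
  {"gripper": 1,"x": 0,"y": 0,"z": 35,"spin": 0},
  {"gripper": 1,"x": 0,"y": 0,"z": 12,"spin": 0},
  {"gripper": 1,"x": 0,"y": 0,"z": 6,"spin": 0},
  {"gripper": 1,"x": 0,"y": 0,"z": 0,"spin": 0},
  {"gripper": -0.4,"x": 0,"y": 0,"z": 0,"spin": 0},
  {"gripper": -0.4,"x": 0,"y": 0,"z": 0,"spin": 0},
  {"gripper": -0.4,"x": 0,"y": 0,"z": 0,"spin": 0},
  {"gripper": -0.4,"x": 0,"y": 0,"z": -40,"spin": 0},
  {"gripper": -0.4,"x": 0,"y": 0,"z": -40,"spin": 0},
])

```text
time: 31.0
eef_pos: [0.4563, 0.3789, 0.1062]
tcp_rot: [0.053, 0.999, -0.001, -0.001]
contact_force: [2.0, 0.5, 0.9]
opening: 0.705
finger_force: 0.0
```

Request:
step_arm([
  {"gripper": -0.5,"x": 0,"y": 0,"z": -40,"spin": 0},
  {"gripper": -0.5,"x": -9,"y": -45,"z": 0,"spin": 0},
  {"gripper": -0.5,"x": -9,"y": -45,"z": 0,"spin": 0},
  {"gripper": -0.5,"x": -9,"y": -45,"z": 0,"spin": 0},
  {"gripper": -0.5,"x": -9,"y": -45,"z": 0,"spin": 0},
  {"gripper": -0.5,"x": -9,"y": -45,"z": 0,"spin": 0},
  {"gripper": -0.5,"x": -9,"y": -45,"z": 0,"spin": 0},
  {"gripper": -0.5,"x": -9,"y": -45,"z": 0,"spin": 0},
  {"gripper": -0.5,"x": -9,"y": -45,"z": 0,"spin": 0},
  {"gripper": -0.5,"x": -9,"y": -45,"z": 0,"spin": 0},
])

```text
time: 32.0
eef_pos: [0.4956, -0.0336, 0.1473]
tcp_rot: [0.052, 0.999, -0.0, 0.001]
contact_force: [0.8, -0.1, -0.7]
opening: 0.748
finger_force: 0.0
```

Request:
step_arm([
  {"gripper": -0.5,"x": 0,"y": 0,"z": 0,"spin": 8.5},
  {"gripper": -0.5,"x": 0,"y": 0,"z": 0,"spin": 8.5},
  {"gripper": -0.5,"x": 0,"y": 0,"z": 0,"spin": 8.5},
  {"gripper": -0.5,"x": 0,"y": 0,"z": 0,"spin": 8.5},
  {"gripper": -0.5,"x": 0,"y": 0,"z": 0,"spin": 8.5},
  {"gripper": -0.5,"x": 0,"y": 0,"z": 0,"spin": 8.5},
  {"gripper": -0.5,"x": 0,"y": 0,"z": 0,"spin": 8.5},
  {"gripper": -0.5,"x": 0,"y": 0,"z": 0,"spin": 8.5},
  {"gripper": -0.5,"x": 0,"y": 0,"z": 0,"spin": 8.5},
  {"gripper": -0.5,"x": 0,"y": 0,"z": 0,"spin": 8.5},
])

```text
time: 33.0
eef_pos: [0.4956, -0.0318, 0.1471]
tcp_rot: [0.715, 0.699, 0.0, 0.001]
contact_force: [-0.1, 0.1, 0.6]
opening: 0.754
finger_force: 0.0
```

```bash
python3 go.py 434 -147 20 -6
```

```text
at [495.6 -31.8 147.1] -1.4 tool shift [-116.6  -59.   127. ] spin 4.6
458 378 27 62 44 -6 0.97 158 287
541 369 27 63 44 -5 0.92 163 250
531 283 27 63 43 -6 0.93 201 254
857 0 0 1101 89 -90 0.82 334 119
433 -148 23 59 39 84 1.02 397 299
```

Request:
step_arm([
  {"gripper": -0.5,"x": -39,"y": -20,"z": 0,"spin": 0},
  {"gripper": -0.5,"x": -39,"y": -20,"z": 0,"spin": 0},
  {"gripper": -0.5,"x": -39,"y": -19,"z": 0,"spin": 0},
  {"gripper": -0.5,"x": 0,"y": 0,"z": 30,"spin": 4.6},
  {"gripper": -0.5,"x": 0,"y": 0,"z": 35,"spin": 0},
  {"gripper": -0.5,"x": 0,"y": 0,"z": 20,"spin": 0},
  {"gripper": -0.5,"x": 0,"y": 0,"z": 0,"spin": 0},
  {"gripper": -0.5,"x": 0,"y": 0,"z": 0,"spin": 0},
  {"gripper": -0.5,"x": 0,"y": 0,"z": 0,"spin": 0},
  {"gripper": -0.5,"x": 0,"y": 0,"z": 0,"spin": 0},
])

```text
time: 34.05
eef_pos: [0.4356, -0.1482, 0.0631]
tcp_rot: [0.741, 0.672, 0.001, 0.002]
contact_force: [0.3, 0.2, -0.8]
opening: 0.751
finger_force: 0.0
```

```bash
python3 go.py 434 -147 20 -6
```

```text
at [ 435.6 -148.2   63.1] -5.6 tool shift [ 1.1 -1.9 43. ] spin 0.4
458 378 27 62 44 -6 0.96 158 287
541 369 27 63 44 -6 0.92 163 250
531 283 27 62 43 -6 0.94 202 254
857 0 0 1100 88 -90 0.83 334 119
```

Request:
step_arm([
  {"gripper": -0.5,"x": 1,"y": -2,"z": 25,"spin": 0},
  {"gripper": -0.5,"x": 0,"y": 0,"z": 18,"spin": 0},
  {"gripper": -0.5,"x": 0,"y": 0,"z": 0,"spin": 0},
  {"gripper": 1,"x": 0,"y": 0,"z": 0,"spin": 0},
  {"gripper": 1,"x": 0,"y": 0,"z": 0,"spin": 0},
  {"gripper": 1,"x": 0,"y": 0,"z": 0,"spin": 0},
  {"gripper": 1,"x": 0,"y": 0,"z": 0,"spin": 0},
  {"gripper": 1,"x": 0,"y": 0,"z": -25,"spin": 0},
  {"gripper": 1,"x": 0,"y": 0,"z": -40,"spin": 0},
  {"gripper": 1,"x": 0,"y": 0,"z": -40,"spin": 0},
])

```text
time: 35.1
eef_pos: [0.4316, -0.146, 0.1239]
tcp_rot: [0.741, 0.672, -0.0, -0.001]
contact_force: [1.0, -1.4, 0.0]
opening: 0.503
finger_force: 41.8
```

Request:
step_arm([
  {"gripper": 1,"x": 44,"y": 5,"z": 0,"spin": 0},
  {"gripper": 1,"x": 44,"y": 5,"z": 0,"spin": 0},
  {"gripper": 1,"x": 44,"y": 5,"z": 0,"spin": 0},
  {"gripper": 1,"x": 44,"y": 0,"z": 0,"spin": 0},
  {"gripper": 1,"x": 44,"y": 0,"z": 0,"spin": 0},
  {"gripper": 1,"x": 44,"y": -5,"z": 0,"spin": 0},
  {"gripper": 1,"x": 44,"y": -10,"z": 0,"spin": 0},
  {"gripper": 1,"x": 44,"y": -10,"z": 0,"spin": 0},
  {"gripper": 1,"x": 44,"y": -10,"z": 0,"spin": 0},
  {"gripper": 1,"x": 38,"y": -10,"z": 0,"spin": 0},
])

```text
time: 36.1
eef_pos: [0.4443, 0.2905, 0.1235]
tcp_rot: [0.741, 0.672, 0.0, 0.0]
contact_force: [0.5, 0.2, -0.4]
opening: 0.506
finger_force: 41.8
```

```bash
python3 go.py 448 293 27 -6
```

```text
at [444.3 290.5 123.5] -5.6 tool shift [ 2.8  3.4 96.5] spin 0.4
556 368 27 43 33 84 0.75 166 242
531 284 27 63 43 -6 0.94 201 254
858 1 0 1101 89 -90 0.82 334 119
```

Request:
step_arm([
  {"gripper": 1,"x": 3,"y": 3,"z": 40,"spin": 0},
  {"gripper": 1,"x": 0,"y": 0,"z": 30,"spin": 0},
  {"gripper": 1,"x": 0,"y": 0,"z": 18,"spin": 0},
  {"gripper": 1,"x": 0,"y": 0,"z": 8,"spin": 0},
  {"gripper": 1,"x": 0,"y": 0,"z": 0,"spin": 0},
  {"gripper": -0.28,"x": 0,"y": 0,"z": 0,"spin": 0},
  {"gripper": -0.28,"x": 0,"y": 0,"z": 0,"spin": 0},
  {"gripper": -0.28,"x": 0,"y": 0,"z": 0,"spin": 0},
  {"gripper": -0.28,"x": 0,"y": 0,"z": -40,"spin": 0},
  {"gripper": -0.28,"x": 0,"y": 0,"z": -40,"spin": 0},
])

```text
time: 37.15
eef_pos: [0.4474, 0.2906, 0.1075]
tcp_rot: [0.741, 0.672, -0.001, -0.0]
contact_force: [0.1, 0.1, -0.6]
opening: 0.638
finger_force: 0.0
```

Request:
step_arm([
  {"gripper": 0,"x": 0,"y": 0,"z": -40,"spin": 0},
  {"gripper": 1,"x": 0,"y": 0,"z": -40,"spin": 0},
  {"gripper": 1,"x": -44,"y": 10,"z": 0,"spin": -5.6},
  {"gripper": 1,"x": -44,"y": 10,"z": 0,"spin": 0},
  {"gripper": 1,"x": -44,"y": 10,"z": 0,"spin": 0},
  {"gripper": 1,"x": -44,"y": 10,"z": 0,"spin": 0},
  {"gripper": 1,"x": -44,"y": 10,"z": 0,"spin": 0},
  {"gripper": 1,"x": -44,"y": 10,"z": 0,"spin": 0},
  {"gripper": 1,"x": -44,"y": 10,"z": 0,"spin": 0},
  {"gripper": 1,"x": 0,"y": 0,"z": 0,"spin": 0},
])

```text
time: 38.15
eef_pos: [0.5153, -0.0223, 0.1887]
tcp_rot: [0.709, 0.705, 0.0, 0.002]
contact_force: [-0.3, -0.2, -0.1]
opening: 0.003
finger_force: 0.0
```

```bash
python3 go.py 657 -5 116 0; python3 - <<'E'
from h import *
c=snap("scene","end1.png")
E
```

```text
at [515.3 -22.3 188.7] -0.4 tool shift [ 18.3 141.4  73. ] spin -0.4
458 378 27 62 44 -6 0.97 158 287
541 370 27 62 44 -5 0.92 163 250
449 286 27 63 42 85 0.98 199 291
531 283 27 63 43 -7 0.93 202 254
857 0 0 1102 89 90 0.83 334 119
```

View pics/end1.png

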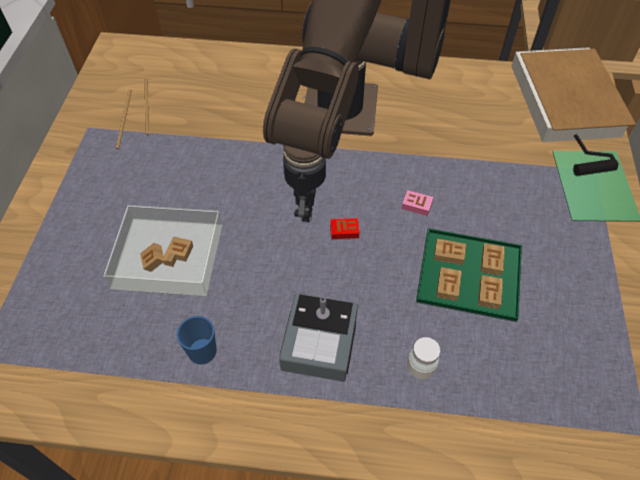

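All four whole blocks lie flat in the tray around (470,270), both rejects are in the box around (165,252), and the toggle is upright at (322,305). Now the final toggle push from the right side.

Request:
step_arm([
  {"gripper": 1,"x": 4,"y": 36,"z": 0,"spin": -0.4},
  {"gripper": 1,"x": 4,"y": 36,"z": 0,"spin": 0},
  {"gripper": 1,"x": 4,"y": 36,"z": 0,"spin": 0},
  {"gripper": 1,"x": 2,"y": 33,"z": 0,"spin": 0},
  {"gripper": 1,"x": 0,"y": 0,"z": 0,"spin": 0},
  {"gripper": 1,"x": 0,"y": 0,"z": 30,"spin": 0},
  {"gripper": 1,"x": 0,"y": 0,"z": 28,"spin": 0},
  {"gripper": 1,"x": 0,"y": 0,"z": 14,"spin": 0},
  {"gripper": 1,"x": 0,"y": 0,"z": 0,"spin": 0},
  {"gripper": 1,"x": 0,"y": 0,"z": 0,"spin": 0},
])

```text
time: 39.25
eef_pos: [0.6549, -0.0024, 0.1163]
tcp_rot: [0.704, 0.71, 0.0, 0.0]
contact_force: [-0.7, -0.0, 0.9]
opening: 0.004
finger_force: 0.0
```

Request:
step_arm([
  {"gripper": 1,"x": 7,"y": 0,"z": 0,"spin": 0},
  {"gripper": 1,"x": 5,"y": 0,"z": 0,"spin": 0},
  {"gripper": 1,"x": 4,"y": 0,"z": 0,"spin": 0},
  {"gripper": 1,"x": 4,"y": 0,"z": 0,"spin": 0},
  {"gripper": 1,"x": 4,"y": 0,"z": 0,"spin": 0},
  {"gripper": 1,"x": 3,"y": 0,"z": 0,"spin": 0},
  {"gripper": 1,"x": 2,"y": 0,"z": 0,"spin": 0},
  {"gripper": 1,"x": 1,"y": 0,"z": 0,"spin": 0},
  {"gripper": 1,"x": 0,"y": 0,"z": 0,"spin": 0},
  {"gripper": 1,"x": 0,"y": 0,"z": 0,"spin": 0},
])

```text
time: 40.25
eef_pos: [0.6547, 0.0268, 0.1153]
tcp_rot: [0.705, 0.709, -0.0, 0.0]
contact_force: [0.5, -1.3, -0.3]
opening: 0.001
finger_force: 0.5
```

```bash
cat > plate.py <<'E'
from h import *
print(pose()[0].round(1),get_state()["contact_force"].round(1))
c0=pickle.load(open("scene.pkl","rb")); c=snap("scene")
for k in (c0,c): print(k["color"][342:346,285:355].mean((0,2)).astype(int).tolist())
E
python3 plate.py
```

```text
[654.7  26.8 115.3] [ 0.5 -1.3 -0.3]
[109, 108, 108, 109, 108, 108, 108, 107, 107, 135, 178, 187, 187, 185, 185, 185, 185, 186, 185, 186, 185, 185, 185, 185, 185, 185, 185, 185, 185, 185, 186, 184, 174, 182, 187, 187, 187, 187, 187, 187, 187, 187, 188, 188, 188, 188, 188, 189, 188, 188, 189, 191, 186, 137, 105, 103, 105, 105, 105, 106, 105, 105, 104, 105, 104, 89, 53, 51, 105, 117]
[140, 185, 194, 192, 191, 191, 191, 192, 192, 192, 193, 192, 193, 193, 193, 192, 193, 193, 193, 193, 193, 194, 192, 181, 189, 193, 193, 192, 193, 193, 193, 193, 194, 194, 194, 194, 195, 195, 195, 195, 195, 196, 199, 195, 121, 51, 36, 40, 42, 41, 40, 40, 67, 105, 112, 110, 109, 110, 110, 110, 109, 108, 108, 109, 108, 92, 55, 54, 109, 121]
```

Request:
step_arm([
  {"gripper": 1,"x": 1,"y": 0,"z": 0,"spin": 0},
  {"gripper": 1,"x": 1,"y": 0,"z": 0,"spin": 0},
  {"gripper": 1,"x": 0,"y": 0,"z": 0,"spin": 0},
  {"gripper": 1,"x": 0,"y": 0,"z": 0,"spin": 0},
  {"gripper": 1,"x": 0,"y": 0,"z": 0,"spin": 0},
  {"gripper": 1,"x": 0,"y": 0,"z": 0,"spin": 0},
  {"gripper": 1,"x": 0,"y": 0,"z": 0,"spin": 0},
  {"gripper": 1,"x": 0,"y": 0,"z": 0,"spin": 0},
  {"gripper": 1,"x": 0,"y": 0,"z": 0,"spin": 0},
  {"gripper": 1,"x": 0,"y": 0,"z": 0,"spin": 0},
])

```text
time: 41.3
eef_pos: [0.6546, 0.029, 0.1153]
tcp_rot: [0.705, 0.71, -0.0, -0.0]
contact_force: [-0.8, -0.5, 0.1]
opening: -0.001
finger_force: 0.5
```

```bash
python3 plate.py | sed '2d'
```

```text
[654.6  29.  115.3] [-0.8 -0.5  0.1]
[187, 193, 192, 191, 191, 192, 192, 192, 192, 192, 192, 193, 193, 193, 193, 193, 193, 193, 193, 193, 194, 187, 182, 190, 193, 192, 193, 192, 193, 193, 193, 194, 194, 194, 195, 194, 195, 195, 195, 195, 196, 199, 182, 105, 44, 37, 40, 41, 41, 41, 40, 40, 66, 105, 112, 109, 110, 110, 110, 109, 109, 108, 109, 109, 108, 92, 54, 53, 110, 121]
```

Request:
step_arm([
  {"gripper": 1,"x": 0,"y": 0,"z": 0,"spin": 0},
  {"gripper": 1,"x": 0,"y": 0,"z": 0,"spin": 0},
  {"gripper": 1,"x": 0,"y": 0,"z": 0,"spin": 0},
  {"gripper": 1,"x": 0,"y": 0,"z": 0,"spin": 0},
  {"gripper": 1,"x": 0,"y": 0,"z": 0,"spin": 0},
  {"gripper": 1,"x": 0,"y": 0,"z": 0,"spin": 0},
  {"gripper": 1,"x": 0,"y": 0,"z": 0,"spin": 0},
  {"gripper": 1,"x": 0,"y": 0,"z": 0,"spin": 0},
  {"gripper": 1,"x": 0,"y": 0,"z": 0,"spin": 0},
  {"gripper": 1,"x": 0,"y": 0,"z": 0,"spin": 0},
])

```text
time: 42.35
eef_pos: [0.6546, 0.029, 0.1153]
tcp_rot: [0.705, 0.709, -0.0, -0.0]
contact_force: [0.1, -0.4, -0.1]
opening: -0.001
finger_force: 0.5
```

Request:
step_arm([
  {"gripper": 1,"x": 0,"y": 0,"z": 0,"spin": 0},
  {"gripper": 1,"x": 0,"y": 0,"z": 0,"spin": 0},
  {"gripper": 1,"x": 0,"y": 0,"z": 0,"spin": 0},
  {"gripper": 1,"x": -8,"y": 0,"z": 0,"spin": 0},
  {"gripper": 1,"x": -18,"y": 0,"z": 0,"spin": 0},
  {"gripper": 1,"x": -8,"y": 0,"z": 0,"spin": 0},
  {"gripper": 1,"x": 0,"y": 0,"z": -30,"spin": 0},
  {"gripper": 1,"x": 0,"y": 0,"z": -40,"spin": 0},
  {"gripper": 1,"x": 0,"y": -40,"z": 0,"spin": 0},
  {"gripper": 1,"x": 0,"y": -40,"z": 0,"spin": 0},
])

```text
time: 43.35
eef_pos: [0.5757, -0.0068, 0.1877]
tcp_rot: [0.705, 0.709, 0.001, 0.002]
contact_force: [-0.8, -0.1, -0.5]
opening: -0.002
finger_force: 0.0
```

Request:
step_arm([
  {"gripper": 1,"x": 0,"y": -40,"z": 0,"spin": 0},
  {"gripper": 1,"x": 0,"y": 0,"z": 0,"spin": 0},
  {"gripper": 1,"x": 0,"y": 0,"z": 0,"spin": 0},
  {"gripper": 1,"x": 0,"y": 0,"z": 0,"spin": 0},
  {"gripper": 1,"x": 0,"y": 0,"z": 0,"spin": 0},
  {"gripper": 1,"x": 0,"y": 0,"z": 0,"spin": 0},
  {"gripper": 1,"x": 0,"y": 0,"z": 0,"spin": 0},
  {"gripper": 1,"x": 0,"y": 0,"z": 0,"spin": 0},
  {"gripper": 1,"x": 0,"y": 0,"z": 0,"spin": 0},
  {"gripper": 1,"x": 0,"y": 0,"z": 0,"spin": 0},
])

```text
time: 44.35
eef_pos: [0.5349, -0.0058, 0.1853]
tcp_rot: [0.705, 0.71, -0.0, -0.0]
contact_force: [-0.4, 0.0, 0.4]
opening: -0.001
finger_force: 0.0
```

```bash
python3 plate.py; python3 go.py; python3 -c "
from h import *
c=snap('scene','end2.png')"
```

```text
[534.9  -5.8 185.3] [-0.4  0.   0.4]
[109, 108, 108, 109, 108, 108, 108, 107, 107, 135, 178, 187, 187, 185, 185, 185, 185, 186, 185, 186, 185, 185, 185, 185, 185, 185, 185, 185, 185, 185, 186, 184, 174, 182, 187, 187, 187, 187, 187, 187, 187, 187, 188, 188, 188, 188, 188, 189, 188, 188, 189, 191, 186, 137, 105, 103, 105, 105, 105, 106, 105, 105, 104, 105, 104, 89, 53, 51, 105, 117]
[112, 112, 112, 112, 112, 111, 111, 110, 110, 139, 184, 194, 192, 191, 191, 191, 191, 191, 191, 191, 191, 191, 190, 191, 190, 191, 191, 191, 191, 191, 192, 190, 179, 188, 193, 193, 193, 193, 193, 193, 193, 194, 194, 194, 194, 194, 194, 194, 194, 195, 195, 197, 192, 141, 109, 107, 108, 109, 109, 109, 108, 108, 108, 108, 107, 91, 55, 53, 109, 120]
458 378 27 62 44 -6 0.96 158 287
541 369 27 62 44 -6 0.92 164 250
448 286 27 63 42 84 0.98 199 291
531 283 27 63 43 -7 0.93 202 254
857 1 0 1100 88 -90 0.83 334 119
```

View pics/end2.png

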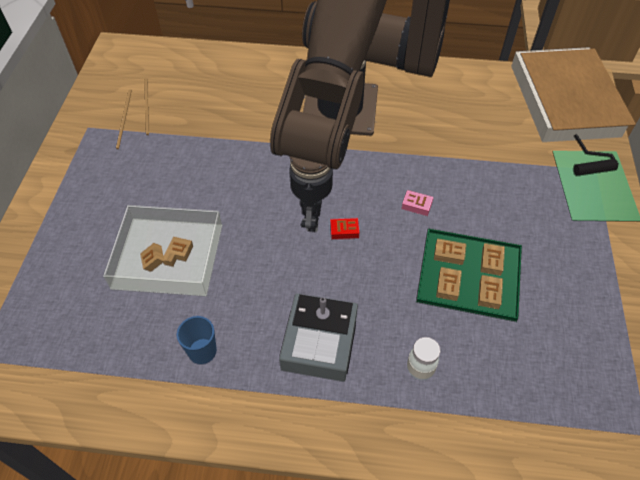

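The toggle is back upright (322,305), the four blocks are flat in the tray, the rejects are in the box, the jar and cup are untouched, and the arm is clear. Handing in.

```bash
python3 -c "
from plant import *
print(sign_off())"
```

```text
the job is handed in; nothing more can be done
None
```

The job is handed in, with no verdict returned: both purges are done (toggle held about 3 s towards the discard box, over 2 s towards the tray, both at an estimated 0.4 rad), the four whole blocks lie flat in the tray, and the two chipped ones are in the discard box, one leaning on the other.

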